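# Unlock the spring-loaded shell bin and hold it tilted open

## Robot

A 7-joint arm with a two-finger parallel gripper is mounted at the origin on the work surface. World frame = base frame: x ahead of the robot, y to its left, z up, the work surface at z = 0. Lengths are in m, angles in rad, forces in N, time in s.
With the tool pointing down it reaches from about 0.425 to 0.875 m from the base axis. Payload 8.4 kg.
Tool frame: the origin (TCP) lies on the mounting face of the last link; the fingertips stand 182 mm ahead of it and the grasp point (between the pads) lies 164 mm ahead of it; z points along the fingers, y is the line along which they close (so a half turn about z gives the same grasp; the last joint's range is limited). The gripper opens to 87 mm and grips with 3 to 60 N. Pads are 19 mm wide; open, the fingers measure 117 mm over their backs; the gripper's body (75 mm by 190 mm) begins 51 mm behind the grasp point.
Start: joints at [1.076, 0.333, 0.04, 1.465, -0.013, 1.343, -0.059], TCP at [0.251, -0.6, 0.405] pointing down, gripper open.
Joint ranges: [-2.58, 2.58], [-0.38, 2.09], [-1.3, 1.39], [0.25, 2.4], [-1.5, 4.64], [0.08, 2.09], [-2.65, 2.65]. Speed limits (rad/s): [2.22, 2.22, 2.79, 2.79, 3.14, 3.14, 3.14].

## Interface

Orientations are given as [roll, pitch, yaw] about the fixed x, y, z axes, in that order (R = Rz(yaw) Ry(pitch) Rx(roll)).
In Python, from plant import arm gives the robot as it stands.
- The arm moves only by the tool arm_command, never from a script. Its argument "series" is a list of rows, each a list of 4 numbers: the shift along the world's x, y, z as a fraction of full scale, then the turn about the world's z as a fraction of full scale. A call has 1 to 20 rows; each row is the pose to reach, as a shift and turn from the pose commanded when the call began, turning the shorter way round; what a row does not reach only later rows make up. Full scale, the value 1, is 0.5 m for a shift and 180 degrees for a turn. A row lasts 1/8 s, in which the tool goes at most 62.5 mm and 10.7 degrees, less where a joint would pass 70% of its speed; a pose out of reach is approached as far as the arm can. A call with a number of a shift or a turn outside -1 to 1 is refused whole. A call with a gripper value outside its range is refused whole. "gripper" is the gripper command: -1 is shut, 1 is fully open, values between are in proportion, set as the call begins (left out, the last holds). The fingers move at their own pace and stop on an object; the grip force is fixed at half the most. Time passes only in rows, so rows that repeat a pose let the fingers close. It gives the time, the measured TCP pose, the force, the opening and the grip force at its end, in the units of the state.
- arm.state(): the state, without advancing time (a new reading comes with each control period).
- arm.snapshot(name): name is "side" or "top"; returns the picture (400x640x3 uint8, red, green, blue); there is no depth.
- arm.camera_params(name): a dict with "mtx" (3x3 intrinsics, pixels), "k1" (the pictures are not rectified: a ray, as slopes to the right and down, at radius r is drawn at 1 + k1 r^2 times it, then the intrinsics apply), "origin" and "attitude" of the camera in the world. Camera axes: x right, y down, z forward; pixel columns grow to the right and rows downward; lengths in m; the calibration is good to about 2 mm. A picture is of the moment at which its call begins. camera_params takes no time and is no camera call.
- arm.sign_off(): hands the job in; it is judged then, once.
The state is a dict: "t": time; "qpos": joint angles; "qvel": joint speeds; "joint_efforts": joint torques, N m; "tool_pos": TCP position; "eef_rot": TCP orientation; "force": force on the tool from outside, world axes, zero at the start; "moment": the same for the moment, N m; "finger_gap": finger opening in m; "grip_force": force on a finger pad.
Only numpy, scipy, OpenCV 4.12 (cv2) and the standard library are available. Lean on these libraries where they do the work, as an engineer would, in place of code of your own. Each camera call takes 0.05 s, during which the arm holds its last target. There are 200 camera calls.

## Task

Take the key from its wooden block, push it fully home in the brass key cylinder on top of the steel tilt-bin unit, turn it clockwise (seen from above) a quarter turn to its stop, and leave it there. Then pull the spring-loaded bin out by its black knob to 30 degrees and keep holding it there by the knob, still and steady, so that the shells in it can be inspected; finish while holding, without letting go. Leave the loose shells, dropper bottle, mortar and glass dish where they stand.

Things in the scene. Friction and masses are not known exactly. Their poses are not given: they have to be found in the camera images.
- key: Loose flat steel key, 80 mm tall, 70 g, upright in the block's slot. Origin: centre of the blade's lower end, z up the key. Blade z = 0 to 30 mm: 16 mm wide (x), 8 mm thick (y), lowest 5 mm narrowed to 13 x 5.5. Bow (grip plate) z = 30 to 80 mm: 30 mm wide (x), 10 mm thick (y); its underside is the shoulder. A half turn about z changes nothing.
- key_block: Fixed wooden block 70 x 60 mm, 38 mm high, on the bench at the right. Origin: centre of its underside; z up. In its top is a slot 18 mm (x) x 10 mm (y), 28 mm deep, in which the key stands with its shoulder 2 mm above the block's top.
- cabinet: Fixed steel tilt-bin unit bolted to the bench, 190 mm deep (x), 300 mm wide (y), 185 mm high. Origin: on the bench under the middle of its front face; its x points into the unit away from the robot's side, y to its left, z up. The bin's front fills its front face. Its top is flat but for the key cylinder.
- lock_slot (a point): Centre of the key slot's mouth atop the brass key cylinder (58 mm across, 12 mm proud of the unit's top; mouth 197 mm above the bench), 45 mm behind the unit's front face, 110 mm right (-y) of its middle. Slot 18 mm (x) x 10 mm (y), 32 mm deep, 2 mm chamfers; the key enters from above until its shoulder meets the cylinder (blade end 30 mm down). Turns with the cylinder, z up.
- lock (a joint): Angle of the key cylinder, rad: 0 locked (slot along the unit's x), growing clockwise from above to a stop at 1.571 (unlocked, slot along the unit's y). Starts at 0 to 0.15. Stays where it is left; turning takes 0.06 Nm. The key has up to 0.13 rad of play in the slot. While locked, a cam under the top stops the bin after about 3 degrees.
- bin_knob: Black cylindrical knob on the bin's front, 28 mm in diameter, 30 mm long along x, on a 12 mm steel stem. Origin: centre of the black head; with the bin shut 46 mm in front (-x) of the unit's front face, 155 mm above the bench, at mid width, axes as the unit's; tilts with the bin. It can be pinched from above across its sides (y); the unit's top is 30 mm above its centre.
- bin (a joint): Opening angle of the bin, rad: 0 shut and upright, growing as its top tilts out towards the robot's side, to 1.0; 30 degrees is 0.524. A spring shuts it as soon as it is let go: the pull at the knob is about 5 N when nearly shut and 8 N at 30 degrees.
- bin_hinge (a point): Middle of the bin's horizontal hinge axis, which runs along the unit's y at the foot of its front face, 12 mm above the bench. Axes as the unit. When shut the knob's centre lies 46 mm in front of and 143 mm above this point.
- murex: Bystander: spiky tan murex shell, about 115 x 75 mm and 65 mm high, lying loose. Origin: under its middle.
- limpet_a: Bystander: loose white limpet shell, a cone 46 mm in diameter, 20 mm high. Origin: centre of its underside.
- limpet_b: Bystander: a second loose limpet shell like the first.
- dropper: Bystander: amber glass dropper bottle, 36 mm in diameter, 101 mm high, standing loose. Origin: centre of its underside.
- mortar: Bystander: porcelain mortar 104 mm in diameter, 55 mm high, with its pestle leaning in it up to 95 mm. Origin: centre of its underside.
- dish: Bystander: open glass dish 92 mm in diameter, 14 mm high, with three small shells. Origin: centre of its underside.

How it is judged:
On the way, in this order (a step that is already met when the one before it is completed fails the run):
1. the key is fully home in the key cylinder (z of key in the frame of lock_slot below -0.022 m and horizontal distance between key and lock_slot below 0.006 m), for 0.1 s.
2. the key in it has turned the cylinder to the stop (all of step 1 and value of joint lock above 1.2 rad), for 0.1 s.
At the end, for the whole second after the job is handed in: The key stands let go in the cylinder, blade end at least 22 mm below the slot's mouth and within 6 mm of its axis; cylinder turned by at least 1.2 rad; bin held still (under 0.1 rad/s) at 0.454 to 0.593 rad (30 +- 4 degrees) by the fingers on its knob (over 2 N) (all of step 2 and contact force between the fingers and key below 0.2 N and value of joint bin between 0.454 and 0.593 rad and velocity of joint bin between -0.1 and 0.1 rad/s and contact force between the fingers and bin_knob above 2 N); the arm keeps its last pose, push and grip.
It fails at once if a loose shell, the bottle, the mortar or the dish is moved by more than 25 mm (distance of any of murex, limpet_a, limpet_b, dropper, mortar, dish from where it was at the start of the episode above 0.025 m).
It also fails if it takes over 64 s, if anything falls off the work surface, if the arm or the gripper's body presses on something with over 40 N, if the wrist force passes 120 N, or if a joint passes its speed limit or range.

## Working session

There is one attempt and no reset: what is moved stays moved. The work goes in short steps, Python scripts to look and compute and a tool call to move; the robot and the scene stay as the last step left them, time stands still between calls to the robot, and variables do not carry over. Pictures are saved under pics/ and viewed, at most 10 in all, crops included, and the job is handed in when it is done.

Besides the shell and the picture viewer there is one more tool, called after "Request:" as name(argument=value, ...), one argument or row to a line, values as JSON. arm_command: Moves the arm, as the interface text tells. Shift numbers are shares of 0.5 m and turn numbers shares of 180 degrees, none past 1 either way. Its arguments: {"type":"object","properties":{"series":{"type":"array"},"gripper":{"type":"number"}},"required":["series"]}

```bash
ls; mkdir -p pics; python3 - <<'E'
from plant import arm
import cv2
s=arm.state();print({k:s[k] for k in("t","tool_pos","eef_rot","force","finger_gap")})
for n in("side","top"):
    im=arm.snapshot(n);cv2.imwrite(f"pics/{n}0.png",im[:,:,::-1]);print(n,arm.camera_params(n))
E
```

```text
pics
{'t': 0.0, 'tool_pos': array([ 0.25052979, -0.5995818 ,  0.40386192]), 'eef_rot': array([-3.14000756e+00,  1.17353187e-04,  3.95801604e-01]), 'force': array([ 1.38557058,  0.01321356, -0.07283056]), 'finger_gap': 0.08692733954690095}
side {'mtx': array([[388.00963492,   0.        , 318.31754232],
       [  0.        , 388.00963492, 194.03974765],
       [  0.        ,   0.        ,   1.        ]]), 'k1': -0.05677596190987455, 'origin': array([0.33652741, 0.82680596, 1.02056116]), 'attitude': array([-2.3864426 , -0.0100274 , -2.87611365])}
top {'mtx': array([[439.36432055,   0.        , 325.71557123],
       [  0.        , 439.36432055, 199.48808039],
       [  0.        ,   0.        ,   1.        ]]), 'k1': -0.08017143692153439, 'origin': array([ 0.32486524, -0.00325057,  1.24728942]), 'attitude': array([-2.94840899, -0.0039141 , -1.58477667])}
```

View pics/side0.png

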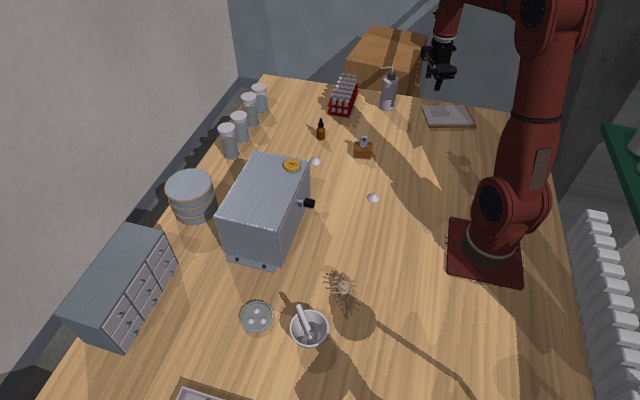

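View pics/top0.png

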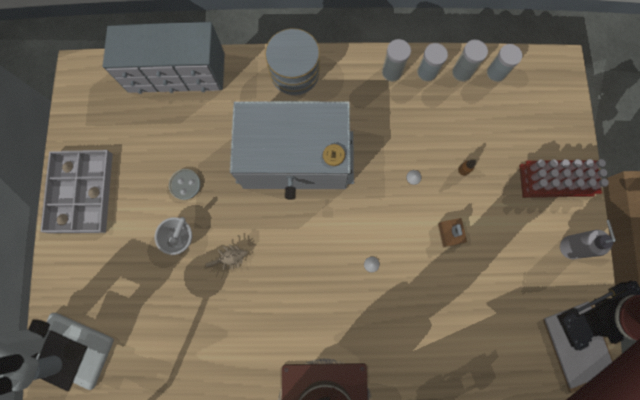

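The side view shows the cylinder at about (292,165), the knob at (309,203) and the block with the key at (363,150). In the top view they are at (334,154), (290,193) and (453,232). Next I'll measure and zoom in.

```bash
cat > h.py <<'E'
import numpy as np, cv2
from scipy.spatial.transform import Rotation as Rn
from plant import arm
P={n:arm.camera_params(n) for n in("side","top")}
def cam(n):
    p=P[n]; return p["mtx"],p["k1"],np.array(p["origin"]),Rn.from_euler("xyz",p["attitude"]).as_matrix()
def ray(n,uv):
    K,k,o,R=cam(n)
    x=cv2.undistortPoints(np.array(uv,float).reshape(-1,1,2),K,np.array([k,0,0,0,0.]))[:,0]
    d=np.c_[x,np.ones(len(x))]@R.T
    return o,d
def plane(n,uv,z):
    o,d=ray(n,uv); return o+d*((z-o[2])/d[:,2])[:,None]
def proj(n,X):
    K,k,o,R=cam(n); X=np.atleast_2d(X)
    return cv2.projectPoints(((X-o)@R).reshape(-1,1,3),np.zeros(3),np.zeros(3),K,np.array([k,0,0,0,0.]))[0][:,0]
def tri(a,b):
    (o1,d1),(o2,d2)=ray("side",a),ray("top",b)
    A=np.c_[d1[0],-d2[0]]; s=np.linalg.lstsq(A,o2-o1,rcond=None)[0]
    p,q=o1+s[0]*d1[0],o2+s[1]*d2[0]; return (p+q)/2,np.linalg.norm(p-q)
def crop(n,im,u,v,w,h,f):
    return cv2.resize(im[v:v+h,u:u+w],None,fx=f,fy=f,interpolation=cv2.INTER_CUBIC)
E
python3 - <<'E'
from h import *
t=cv2.imread("pics/top0.png");s=cv2.imread("pics/side0.png")
a=crop("top",t,430,212,48,40,8);b=crop("top",t,225,95,135,110,4)
c=crop("side",s,345,128,48,40,8);d=crop("side",s,210,145,120,130,3)
W=np.zeros((600,800,3),np.uint8)
W[:320,:384]=a;W[:320,400:784]=c
W[325:325+270,:330]=cv2.resize(b,(330,270));W[325:595,400:650]=cv2.resize(d,(250,270))
cv2.imwrite("pics/crop1.png",W)
hsv=cv2.cvtColor(t,cv2.COLOR_BGR2HSV)
hs=cv2.cvtColor(s,cv2.COLOR_BGR2HSV)
for n,h_,box in(("top",hsv,(315,138,355,172)),("side",hs,(275,150,310,180))):
    u0,v0,u1,v1=box;m=cv2.inRange(h_[v0:v1,u0:u1],(15,110,60),(35,255,255))
    cs=max(cv2.findContours(m,0,1)[0],key=cv2.contourArea)+[u0,v0]
    e=cv2.fitEllipse(cv2.convexHull(cs)); print(n,"cyl",e,plane(n,[e[0]],.197))
for n,h_,box in(("top",hsv,(275,180,305,205)),("side",hs,(298,192,322,214))):
    u0,v0,u1,v1=box;m=cv2.inRange(h_[v0:v1,u0:u1],(0,0,0),(180,255,45))
    cs=max(cv2.findContours(m,0,1)[0],key=cv2.contourArea)+[u0,v0]
    M=cv2.moments(cs);c=[M['m10']/M['m00'],M['m01']/M['m00']];print(n,"knob",cv2.boundingRect(cs),c,plane(n,[c],.16))
E
```

```text
top cyl ((333.56488037109375, 154.53411865234375), (20.04458236694336, 20.496519088745117), 85.81039428710938) [[ 0.64394355 -0.03135366  0.197     ]]
side cyl ((291.517578125, 164.55120849609375), (13.223771095275879, 17.438077926635742), 91.55854797363281) [[ 0.6462613  -0.02323749  0.197     ]]
top knob (286, 187, 9, 11) [290.099173553719, 192.47107438016528] [[0.55676488 0.07937305 0.16      ]]
side knob (304, 198, 10, 10) [308.53125, 202.6875] [[0.55953699 0.08497054 0.16      ]]
```

View pics/crop1.png

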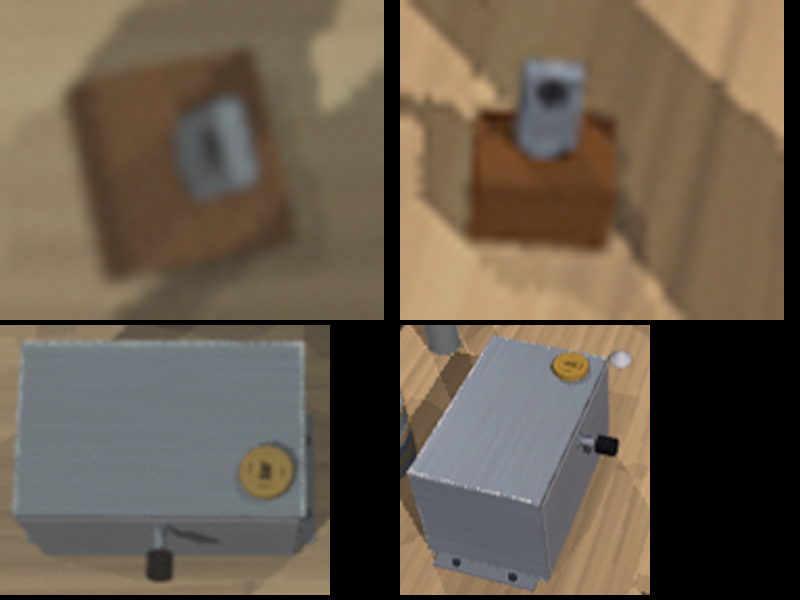

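```bash
python3 - <<'E'
from h import *
t=cv2.imread("pics/top0.png",0);s=cv2.imread("pics/side0.png",0)
def sub(im,p):
    p=np.array(p,np.float32).reshape(-1,1,2)
    return cv2.cornerSubPix(im,p.copy(),(4,4),(-1,-1),(3,50,.01))[:,0]
np.set_printoptions(precision=4,suppress=True)
T=sub(t,[(230.7,172.4),(349.4,172.4),(349.4,102.3),(234.4,102.3)])   # FL FR BR BL
S=sub(s,[(278.5,229),(309,163),(257,151),(216.5,214)])
S0=[(400,0)]
for n,p in(("top",T),("side",S)):
    X=plane(n,p,.185);print(n,p.tolist());print(X[:,:2],"len",[np.linalg.norm(X[i]-X[(i+1)%4]) for i in range(4)])
    d=X[0]-X[1]; print("yaw of x-axis deg",np.degrees(np.arctan2(-d[0],d[1])),"mid front",(X[0]+X[1])[:2]/2,"centre",X.mean(0)[:2])
for a,b in zip(S,T): print(tri([a],[b]))
# block top corners (top view), key
c=np.array([(75,92),(248,55),(290,238),(112,275)])/8+[430,212]-.5+.0625
c=sub(t,c);X=plane("top",c,.038);print("block",X[:,:2],X.mean(0)[:2],[np.linalg.norm(X[i]-X[(i+1)%4]) for i in range(4)])
k=np.array([(218,100),(238,96),(256,183),(238,190)])/8+[430,212]-.5
X=plane("top",k,.090);print("keytop",X[:,:2],X.mean(0)[:2])
E
```

```text
top [[230.33807373046875, 171.9572296142578], [349.400634765625, 172.32322692871094], [348.94049072265625, 101.24597930908203], [233.48753356933594, 102.9828109741211]]
[[ 0.6059  0.2274]
 [ 0.6009 -0.0704]
 [ 0.7909 -0.074 ]
 [ 0.7906  0.2252]] len [np.float64(0.29779382449540925), np.float64(0.19003799136980193), np.float64(0.2992369405685421), np.float64(0.1847143354743845)]
yaw of x-axis deg -0.9727360556414354 mid front [0.6034 0.0785] centre [0.6971 0.077 ]
side [[275.1233825683594, 231.23817443847656], [309.9259338378906, 160.408935546875], [260.6250305175781, 152.5437469482422], [212.5215301513672, 215.3748016357422]]
[[ 0.6112  0.2311]
 [ 0.5998 -0.0706]
 [ 0.7666 -0.0637]
 [ 0.7997  0.226 ]] len [np.float64(0.3019069447571014), np.float64(0.16685047529053146), np.float64(0.2915750743395656), np.float64(0.18857033994578049)]
yaw of x-axis deg -2.1564119235295993 mid front [0.6055 0.0803] centre [0.6943 0.0807]
(array([0.6098, 0.2286, 0.181 ]), np.float64(0.005305519033223258))
(array([ 0.6003, -0.0704,  0.1853]), np.float64(0.0010183253960499177))
(array([ 0.7822, -0.075 ,  0.178 ]), np.float64(0.02155251384534609))
(array([0.7955, 0.2262, 0.1842]), np.float64(0.008256391909720818))
block [[ 0.4907 -0.323 ]
 [ 0.505  -0.3892]
 [ 0.4333 -0.401 ]
 [ 0.426  -0.3357]] [ 0.4638 -0.3622] [np.float64(0.06769625144061575), np.float64(0.07263956054356119), np.float64(0.06570888856439087), np.float64(0.06596948516944867)]
keytop [[ 0.4797 -0.3609]
 [ 0.4809 -0.3678]
 [ 0.4516 -0.3719]
 [ 0.4493 -0.3656]] [ 0.4654 -0.3665]
```

In the top view the cabinet sides come out at 298 x 190 mm, so its calibration holds: front middle (0.603, 0.078), yaw about -1°, lock about (0.6455, -0.032). The key is at about (0.4645, -0.364) with yaw about 10°. Moving to hover above it.

Request:
arm_command(
  series=[
    [0.1,0.11,0,-0.02],
    [0.2,0.22,-0.02,-0.04],
    [0.3,0.33,-0.05,-0.068],
    [0.4,0.44,-0.08,-0.068],
    [0.428,0.472,-0.108,-0.068],
    [0.428,0.472,-0.108,-0.068],
    [0.428,0.472,-0.108,-0.068],
    [0.428,0.472,-0.108,-0.068],
  ],
  gripper=1,
)

```text
t: 1.1
tool_pos: [0.4634, -0.3655, 0.3511]
eef_rot: [3.141, 0.0, 0.179]
force: [0.4, -0.6, 1.2]
finger_gap: 0.0866
grip_force: 0.0
```

```bash
python3 - <<'E'
from h import *
print(arm.state()["tool_pos"],arm.state()["eef_rot"],arm.state()["t"])
t=arm.snapshot("top")[:,:,::-1].copy();s=arm.snapshot("side")[:,:,::-1].copy()
cv2.imwrite("pics/t1.png",t);cv2.imwrite("pics/s1.png",s)
W=np.hstack([crop("t",t,415,180,90,90,4),crop("s",s,325,90,90,90,4)]);cv2.imwrite("pics/c2.png",W)
E
```

```text
[ 0.46336751 -0.36549987  0.35107478] [3.14078752e+00 4.42230487e-04 1.79496061e-01] 1.1
```

View pics/c2.png

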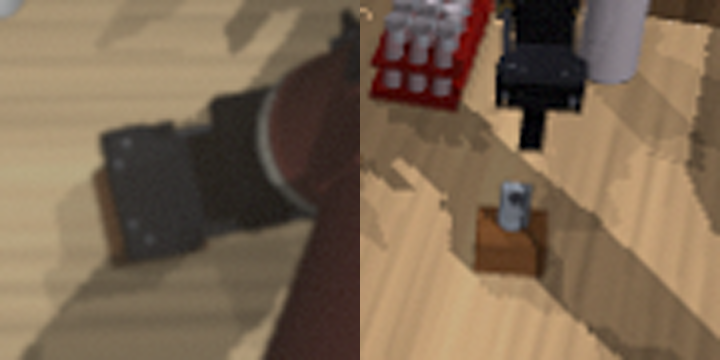

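```bash
python3 - <<'E'
from h import *
c,s=np.cos(.1795),np.sin(.1795)
p=np.array([.4634,-.3655]);y=np.array([-s,c])
for o in(.045,.058): print("tip",proj("side",[*(p+y*o),.169]))
q=np.array([.4645,-.364]);
print("keytop pred",proj("side",np.array([[*(q+np.array([c,s])*a+y*b),z] for a,b,z in((.015,0,.09),(-.015,0,.09),(.015,.005,.04),(-.015,.005,.04))])))
im=cv2.imread("pics/s1.png");h=cv2.cvtColor(im,cv2.COLOR_BGR2HSV)
u0,v0=352,126;sub=im[v0:160,u0:380].astype(int)
m=((sub[:,:,0]>sub[:,:,2]-5)&(sub.sum(2)>200)).astype(np.uint8)
cs=max(cv2.findContours(m,0,1)[0],key=cv2.contourArea)+[u0,v0];print("key bbox",cv2.boundingRect(cs),cv2.minAreaRect(cs))
tp=im[110:135,355:385].sum(2)<90
print("finger rows",[(110+r,np.where(tp[r])[0].min()+355,np.where(tp[r])[0].max()+355) for r in range(25) if tp[r].any()][-14:])
E
```

```text
tip [[367.44354247 126.56492314]]
tip [[367.45220072 128.74496254]]
keytop pred [[361.10299278 136.05644878]
 [368.90863959 136.55227001]
 [359.95943877 146.9227901 ]
 [367.59881511 147.41625935]]
key bbox (360, 136, 8, 12) ((362.50006103515625, 141.0), (6.008327484130859, 11.700427055358887), 18.434947967529297)
finger rows [(113, np.int64(359), np.int64(380)), (114, np.int64(359), np.int64(379)), (115, np.int64(359), np.int64(379)), (116, np.int64(365), np.int64(379)), (117, np.int64(366), np.int64(379)), (118, np.int64(366), np.int64(370)), (119, np.int64(366), np.int64(370)), (120, np.int64(366), np.int64(370)), (121, np.int64(366), np.int64(370)), (122, np.int64(366), np.int64(370)), (123, np.int64(365), np.int64(369)), (124, np.int64(365), np.int64(369)), (125, np.int64(365), np.int64(369)), (126, np.int64(365), np.int64(369))]
```

Request:
arm_command(
  series=[
    [0.006,0.002,-0.06,0],
    [0.006,0.002,-0.12,0],
    [0.006,0.002,-0.18,0],
    [0.006,0.002,-0.21,0],
    [0.006,0.002,-0.23,0],
    [0.006,0.002,-0.23,0],
    [0.006,0.002,-0.23,0],
  ],
)

```text
t: 2.08
tool_pos: [0.4679, -0.363, 0.2368]
eef_rot: [3.141, -0.001, 0.182]
force: [-0.3, 0.0, 0.5]
finger_gap: 0.0869
grip_force: 0.0
```

Request:
arm_command(
  series=[
    [0,0,0,0],
    [0,0,0,0],
    [0,0,0,0],
    [0,0,0,0],
    [0,0,0,0],
    [0,0,0,0],
    [0,0,0,0],
    [0,0,0,0],
  ],
  gripper=-1,
)

```text
t: 3.08
tool_pos: [0.4676, -0.3627, 0.2357]
eef_rot: [-3.142, 0.0, 0.182]
force: [-0.2, 0.1, 0.2]
finger_gap: 0.0151
grip_force: 0.0
```

Request:
arm_command(
  series=[
    [0,0,0,0],
    [0,0,0,0],
    [0,0,0,0],
    [0,0,0,0],
  ],
)

```text
t: 3.58
tool_pos: [0.4675, -0.3645, 0.2362]
eef_rot: [3.138, -0.001, 0.181]
force: [1.6, -6.5, -2.5]
finger_gap: 0.0101
grip_force: 30.1
```

Request:
arm_command(
  series=[
    [0,-0.003,0,0],
    [0,-0.003,0.03,0],
    [0,-0.003,0.06,0],
    [0,-0.003,0.1,0],
    [0,-0.003,0.17,0],
    [0,-0.003,0.27,0],
    [0,-0.003,0.37,0],
    [0,-0.003,0.46,0],
    [0,-0.003,0.46,0],
    [0,-0.003,0.46,0],
  ],
)

```text
t: 4.82
tool_pos: [0.4675, -0.3637, 0.4652]
eef_rot: [-3.14, 0.001, 0.183]
force: [-0.1, 0.6, -0.8]
finger_gap: 0.0096
grip_force: 30.0
```

Request:
arm_command(
  series=[
    [0.09,0.1,0,-0.02],
    [0.18,0.21,0,-0.04],
    [0.26,0.32,0,-0.06],
    [0.31,0.43,0,-0.086],
    [0.34,0.54,0,-0.086],
    [0.35,0.63,0,-0.086],
    [0.356,0.663,0,-0.086],
    [0.356,0.663,0,-0.086],
    [0.356,0.663,0,-0.086],
    [0.356,0.663,0,-0.086],
  ],
)

```text
t: 6.08
tool_pos: [0.6454, -0.035, 0.4655]
eef_rot: [3.141, 0.0, -0.091]
force: [0.6, -0.4, 0.5]
finger_gap: 0.0098
grip_force: 30.0
```

```bash
python3 - <<'E'
from h import *
st=arm.state();print(st["tool_pos"],st["eef_rot"],st["t"])
t=arm.snapshot("top")[:,:,::-1].copy();s=arm.snapshot("side")[:,:,::-1].copy()
cv2.imwrite("pics/t2.png",t);cv2.imwrite("pics/s2.png",s)
t0=cv2.imread("pics/top0.png")
W=np.hstack([cv2.resize(crop("t",t0,318,138,32,32,12),(384,384)),cv2.resize(crop("s",s,265,115,56,56,7),(392,384))]);cv2.imwrite("pics/c3.png",W)
E
```

```text
[ 0.64542545 -0.03500179  0.46554197] [ 3.14087688e+00  3.10509321e-04 -9.11650047e-02] 6.075
```

View pics/c3.png

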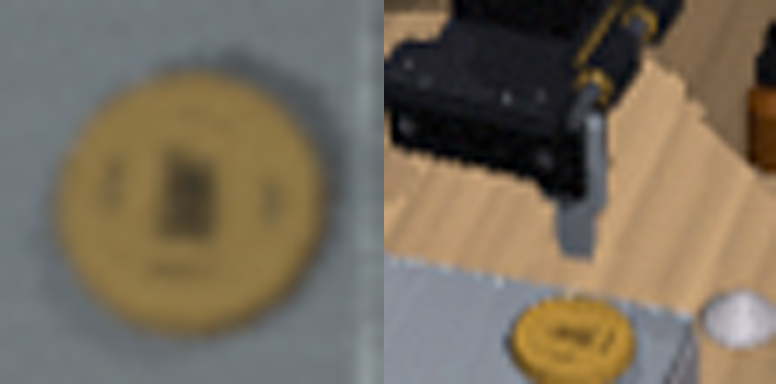

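```bash
python3 - <<'E'
from h import *
R=np.array
print("tip if centred",proj("side",[.6454,-.035,.2395]), "shoulder",proj("side",[[.6604,-.035,.2695],[.6304,-.035,.2695]]))
print("lock pred",proj("side",[.645,-.031,.197]),proj("top",[.645,-.031,.197]))
print("x/y px",proj("side",[.655,-.031,.197]),proj("side",[.645,-.021,.197]))
im=cv2.imread("pics/s2.png").astype(int)
for v in range(138,156): print(v,[int(x) for x in im[v,284:302].sum(1)])
E
```

```text
tip if centred [[292.41395398 151.90470959]] shoulder [[287.32393806 143.46942356]
 [296.77410657 145.19818101]]
lock pred [[292.65855482 163.02323377]] [[333.41528381 154.12824283]]
x/y px [[289.63920889 162.44298425]] [[291.68066547 165.08938836]]
138 [30, 24, 54, 137, 142, 54, 37, 25, 5, 96, 300, 327, 301, 347, 448, 457, 468, 470]
139 [18, 12, 35, 54, 94, 41, 38, 50, 32, 94, 277, 328, 309, 390, 451, 460, 470, 467]
140 [65, 72, 19, 26, 23, 12, 39, 48, 16, 68, 238, 318, 327, 455, 457, 470, 460, 475]
141 [305, 295, 201, 7, 15, 29, 37, 26, 24, 91, 241, 305, 327, 458, 462, 463, 473, 469]
142 [454, 438, 373, 150, 24, 42, 12, 16, 10, 64, 236, 296, 330, 466, 464, 462, 478, 458]
143 [433, 436, 442, 309, 149, 108, 85, 84, 25, 102, 248, 292, 326, 443, 469, 472, 472, 440]
144 [423, 438, 447, 406, 353, 276, 149, 153, 167, 217, 281, 292, 338, 438, 472, 474, 459, 428]
145 [429, 437, 449, 465, 470, 355, 212, 223, 267, 294, 267, 290, 375, 466, 470, 474, 447, 419]
146 [431, 443, 449, 463, 455, 342, 265, 271, 279, 277, 273, 334, 429, 474, 473, 461, 430, 423]
147 [439, 444, 452, 457, 440, 337, 268, 269, 273, 275, 294, 389, 468, 472, 473, 450, 422, 422]
148 [444, 448, 457, 451, 424, 340, 265, 268, 271, 275, 294, 392, 471, 472, 465, 432, 421, 428]
149 [451, 455, 455, 439, 420, 355, 260, 262, 271, 272, 290, 395, 477, 478, 446, 420, 428, 439]
150 [451, 448, 443, 442, 431, 406, 279, 267, 266, 275, 295, 408, 476, 465, 426, 421, 427, 445]
151 [452, 454, 454, 444, 444, 436, 318, 259, 268, 264, 306, 454, 477, 461, 429, 421, 434, 444]
152 [449, 453, 449, 441, 447, 437, 385, 348, 334, 333, 342, 479, 478, 458, 437, 431, 441, 449]
153 [454, 440, 438, 434, 439, 440, 430, 441, 430, 438, 425, 476, 467, 452, 430, 431, 444, 457]
154 [445, 429, 427, 431, 441, 434, 430, 444, 458, 466, 471, 472, 460, 435, 428, 434, 447, 457]
155 [437, 427, 428, 436, 440, 427, 433, 444, 456, 467, 474, 473, 449, 428, 427, 443, 452, 455]
```

Request:
arm_command(
  series=[
    [0.004,0.007,0,0],
    [0.004,0.007,0,0],
    [0.004,0.007,-0.03,0],
    [0.004,0.007,-0.05,0],
    [0.004,0.007,-0.065,0],
    [0.004,0.007,-0.075,0],
    [0.004,0.007,-0.083,0],
    [0.004,0.007,-0.09,0],
    [0.004,0.007,-0.095,0],
    [0.004,0.007,-0.095,0],
  ],
)

```text
t: 7.42
tool_pos: [0.6476, -0.0292, 0.4181]
eef_rot: [-3.142, 0.0, -0.088]
force: [-0.3, -0.2, -1.2]
finger_gap: 0.0099
grip_force: 30.0
```

Request:
arm_command(
  series=[
    [0,0,0,0],
    [0,0,-0.005,0],
    [0,0,-0.01,0],
    [0,0,-0.015,0],
    [0,0,-0.015,0],
  ],
)

```text
t: 8.05
tool_pos: [0.6475, -0.0294, 0.4103]
eef_rot: [3.141, 0.001, -0.088]
force: [-0.2, -0.5, -2.2]
finger_gap: 0.0097
grip_force: 30.0
```

Request:
arm_command(
  series=[
    [0,0,-0.008,0],
    [0,0,-0.016,0],
    [0,0,-0.024,0],
    [0,0,-0.03,0],
    [0,0,-0.034,0],
    [0,0,-0.034,0],
  ],
)

```text
t: 8.8
tool_pos: [0.6475, -0.0294, 0.3935]
eef_rot: [3.141, 0.0, -0.088]
force: [-0.1, -1.9, -3.0]
finger_gap: 0.0101
grip_force: 30.0
```

Request:
arm_command(
  series=[
    [0,0,-0.003,0],
    [0,0,-0.005,0],
    [0,0,-0.005,0],
  ],
)

```text
t: 9.18
tool_pos: [0.6475, -0.0294, 0.3925]
eef_rot: [3.141, -0.001, -0.088]
force: [-3.4, -2.8, 6.3]
finger_gap: 0.0095
grip_force: 30.0
```

Request:
arm_command(
  series=[
    [0,0,0,-0.03],
    [0,0,0,-0.06],
    [0,0,0,-0.09],
    [0,0,0,-0.12],
    [0,0,0,-0.15],
    [0,0,0,-0.18],
    [0,0,0,-0.21],
    [0,0,0,-0.24],
    [0,0,0,-0.24],
  ],
)

```text
t: 10.3
tool_pos: [0.6476, -0.0297, 0.3926]
eef_rot: [-3.141, -0.002, -0.844]
force: [-1.4, -3.3, 6.9]
finger_gap: 0.0094
grip_force: 30.0
```

Request:
arm_command(
  series=[
    [0,0,0,-0.03],
    [0,0,0,-0.06],
    [0,0,0,-0.09],
    [0,0,0,-0.12],
    [0,0,0,-0.15],
    [0,0,0,-0.18],
    [0,0,0,-0.21],
    [0,0,0,-0.23],
    [0,0,0,-0.25],
    [0,0,0,-0.26],
    [0,0,0,-0.26],
  ],
)

```text
t: 11.68
tool_pos: [0.6505, -0.0396, 0.3832]
eef_rot: [3.13, 0.022, -1.633]
force: [-17.7, 15.4, 13.4]
finger_gap: 0.01
grip_force: 30.0
```

```bash
python3 - <<'E'
from h import *
s=arm.state();print(s["eef_rot"],s["moment"],s["force"],s["qpos"])
E
```

```text
[ 3.13001713  0.02179397 -1.63284995] [3.75177563 4.52694518 0.19578298] [-17.66050771  15.44812556  13.44733013] [-0.85168213  0.74689427  1.38131393  1.52541874 -0.74837321  1.49654691
 -2.65370563]
```

Joint 7 is at its limit and the tool was dragged off by about 10 mm. I'll back off a little to relieve it.

Request:
arm_command(
  series=[
    [0,0,0,0.02],
    [0,0,0,0.04],
    [0,0,0,0.04],
    [0,0,0,0.04],
  ],
)

```text
t: 12.18
tool_pos: [0.6508, -0.0394, 0.3832]
eef_rot: [3.133, 0.022, -1.506]
force: [-14.3, 15.0, 9.9]
finger_gap: 0.0099
grip_force: 30.0
```

```bash
python3 - <<'E'
from h import *
s=arm.state();print(s["eef_rot"],s["moment"],s["force"],s["qpos"])
E
```

```text
[ 3.13321204  0.02246609 -1.50646187] [3.49416386 3.33559318 0.06174095] [-14.25397814  15.01701747   9.91009196] [-0.84657453  0.72625024  1.35583612  1.52451187 -0.72484936  1.48324454
 -2.54390539]
```

Request:
arm_command(
  series=[
    [-0.004,0.008,0.004,0],
    [-0.004,0.008,0.004,0],
    [-0.004,0.008,0.004,0],
  ],
)

```text
t: 12.55
tool_pos: [0.6496, -0.0381, 0.3855]
eef_rot: [3.138, 0.016, -1.51]
force: [-2.8, 6.5, 0.7]
finger_gap: 0.0103
grip_force: 30.0
```

Request:
arm_command(
  series=[
    [0,0,0,0],
    [0,0,0,0],
    [0,0,0,0],
    [0,0,0,0],
    [0,0,0,0],
    [0,0,0,0],
  ],
  gripper=1,
)

```text
t: 13.3
tool_pos: [0.6495, -0.0397, 0.3859]
eef_rot: [3.138, 0.013, -1.512]
force: [-0.1, -0.6, -0.9]
finger_gap: 0.062
grip_force: 0.0
```

```bash
python3 - <<'E'
from h import *
s=arm.state();print(s["eef_rot"],s["moment"],s["force"],s["qpos"])
s=arm.snapshot("side")[:,:,::-1].copy();cv2.imwrite("pics/s3.png",s)
cv2.imwrite("pics/c4.png",crop("s",s,250,110,80,80,7))
E
```

```text
[ 3.13849237  0.013386   -1.51160093] [ 0.08191414 -0.00944783  0.02145431] [-0.09213609 -0.55121498 -0.94291225] [-0.85467717  0.71979612  1.36006536  1.5279363  -0.7147725   1.47505713
 -2.55283262]
```

View pics/c4.png

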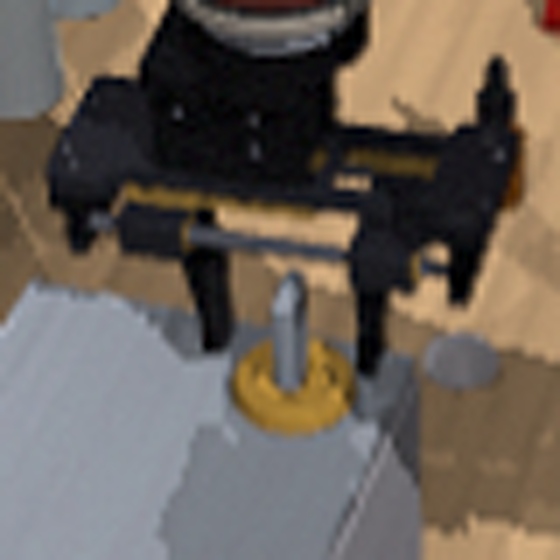

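Request:
arm_command(
  series=[
    [0,0,0.04,0],
    [0,0,0.09,0],
    [0,0,0.14,0],
    [0,0,0.18,0],
    [-0.04,0.04,0.18,0.05],
    [-0.08,0.08,0.18,0.1],
    [-0.12,0.12,0.18,0.15],
    [-0.16,0.17,0.18,0.2],
    [-0.188,0.22,0.18,0.25],
    [-0.188,0.24,0.18,0.3],
    [-0.188,0.24,0.18,0.35],
    [-0.188,0.24,0.18,0.4],
    [-0.188,0.24,0.18,0.45],
    [-0.188,0.24,0.16,0.476],
    [-0.188,0.24,0.13,0.476],
    [-0.188,0.24,0.13,0.476],
    [-0.188,0.24,0.13,0.476],
    [-0.188,0.24,0.13,0.476],
  ],
)

```text
t: 15.6
tool_pos: [0.5556, 0.0803, 0.4512]
eef_rot: [3.138, 0.013, -0.017]
force: [0.3, -0.1, 0.6]
finger_gap: 0.087
grip_force: 0.0
```

```bash
python3 - <<'E'
from h import *
s=arm.state();print(s["tool_pos"],s["eef_rot"],s["qpos"])
s=arm.snapshot("side")[:,:,::-1].copy();cv2.imwrite("pics/s4.png",s)
t=arm.snapshot("top")[:,:,::-1].copy();cv2.imwrite("pics/t4.png",t)
cv2.imwrite("pics/c5.png",np.hstack([crop("s",s,260,125,80,100,5),crop("t",t,250,130,80,100,5)]))
p=np.array([arm.state()["tool_pos"][0],arm.state()["tool_pos"][1]])
print("finger tip +y pred",proj("side",[*(p+[0,.05]),arm.state()["tool_pos"][2]-.182]),"knob pred",proj("side",[.5595,.0805,.155]))
E
```

```text
[0.55559206 0.08032638 0.45123858] [ 3.13834768  0.01290808 -0.01682398] [-1.21264275  0.24186948  1.18027137  1.64947679 -0.22357404  1.41577415
 -1.59243294]
finger tip +y pred [[304.9179102  187.96628741]] knob pred [[308.97291907 202.73880748]]
```

View pics/c5.png

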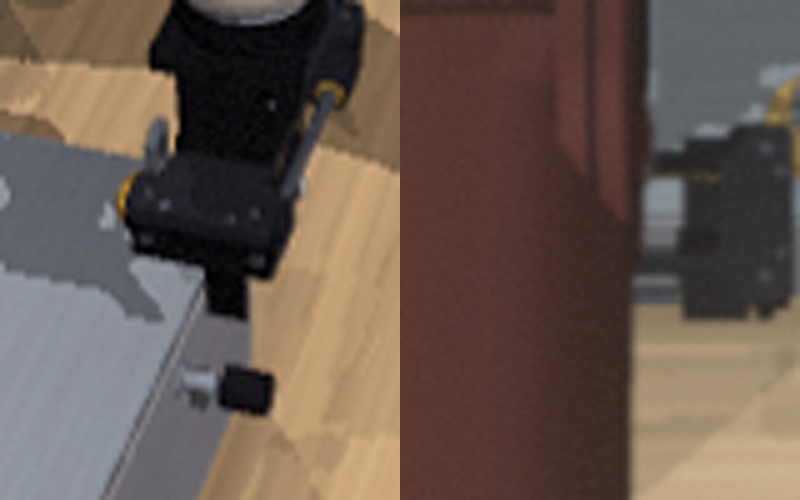

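Request:
arm_command(
  series=[
    [0,0,-0.05,0],
    [0,0,-0.1,0],
    [0,0,-0.15,0],
    [0,0,-0.19,0],
    [0,0,-0.22,0],
    [0,0,-0.24,0],
    [0,0,-0.248,0],
    [0,0,-0.248,0],
  ],
)

```text
t: 16.7
tool_pos: [0.5556, 0.0803, 0.327]
eef_rot: [3.138, 0.013, -0.016]
force: [-0.9, 0.2, 0.0]
finger_gap: 0.0872
grip_force: 0.0
```

Request:
arm_command(
  series=[
    [0,0,0,0],
    [0,0,0,0],
    [0,0,0,0],
    [0,0,0,0],
    [0,0,0,0],
    [0,0,0,0],
    [0,0,0,0],
    [0,0,0,0],
    [0,0,0,0],
    [0,0,0,0],
  ],
  gripper=-1,
)

```text
t: 17.95
tool_pos: [0.5555, 0.0813, 0.3268]
eef_rot: [3.14, 0.013, -0.015]
force: [0.7, 6.2, -1.3]
finger_gap: 0.0272
grip_force: 30.0
```

Request:
arm_command(
  series=[
    [0,0.003,0,0],
    [-0.012,0.003,-0.004,0],
    [-0.025,0.003,-0.009,0],
    [-0.036,0.003,-0.015,0],
    [-0.048,0.003,-0.02,0],
    [-0.048,0.003,-0.02,0],
  ],
)

```text
t: 18.7
tool_pos: [0.5323, 0.0818, 0.3174]
eef_rot: [3.139, 0.009, -0.016]
force: [8.3, 1.4, -2.6]
finger_gap: 0.0275
grip_force: 30.0
```

Request:
arm_command(
  series=[
    [-0.011,0,-0.006,0],
    [-0.023,0,-0.013,0],
    [-0.034,0,-0.021,0],
    [-0.044,0.001,-0.028,0],
    [-0.054,0.001,-0.037,0],
    [-0.064,0.001,-0.046,0],
    [-0.073,0.001,-0.054,0],
    [-0.081,0.001,-0.062,0],
    [-0.081,0.001,-0.062,0],
    [-0.081,0.001,-0.062,0],
    [-0.081,0.001,-0.062,0],
  ],
)

```text
t: 20.08
tool_pos: [0.4923, 0.0823, 0.2872]
eef_rot: [3.139, 0.009, -0.016]
force: [2.7, 2.1, 8.0]
finger_gap: 0.0271
grip_force: 30.0
```

```bash
python3 - <<'E'
from h import *
s=arm.snapshot("side")[:,:,::-1].copy();cv2.imwrite("pics/s5.png",s)
cv2.imwrite("pics/c6.png",crop("s",s,240,120,110,110,5))
for th in(0.454,.524,.593):
    c,q=np.cos(th),np.sin(th)
    print(th,proj("side",[[.606-(.046*c+.143*q),.080,.012+.143*c-.046*q],[.606-.172*q,.226,.012+.172*c],[.606-.172*q,-.068,.012+.172*c]]).round(1).tolist())
E
```

```text
0.454 [[327.3, 214.1], [304.3, 240.3], [330.4, 169.1]]
0.524 [[329.6, 216.2], [308.1, 242.4], [333.6, 171.0]]
0.593 [[331.6, 218.3], [311.6, 244.6], [336.5, 173.0]]
```

View pics/c6.png

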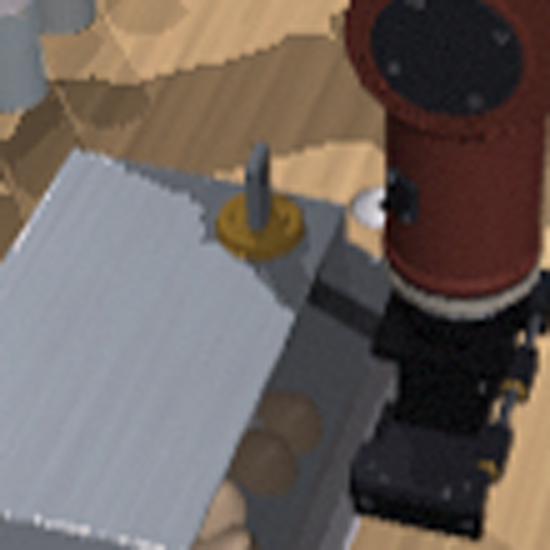

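```bash
python3 - <<'E'
from h import *
s=cv2.imread("pics/s5.png")
cv2.imwrite("pics/c7.png",crop("s",s,260,200,80,80,7))
E
```

View pics/c7.png

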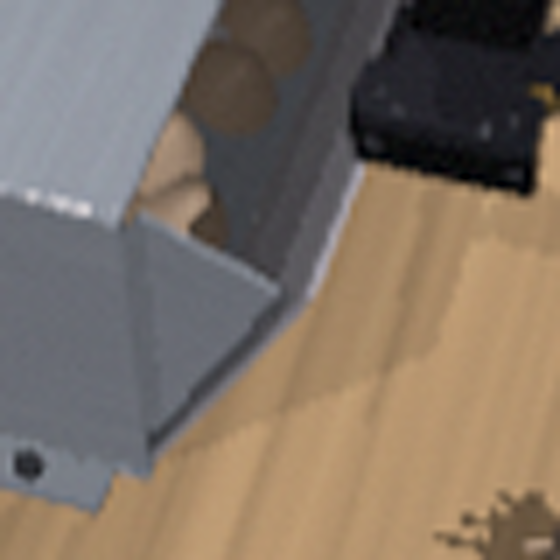

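```bash
python3 - <<'E'
from h import *
for Y in(.223,.228):
  P=[]
  for uv in((303.8,241.9),(281,266.6)):
    o,d=ray("side",[uv]);P.append(o+d[0]*(Y-o[1])/d[0][1])
  d=P[0]-P[1];print(Y,P,np.degrees(np.arctan2(-d[0],d[2])),np.linalg.norm(d), "about hinge",np.degrees(np.arctan2(.606-P[0][0],P[0][2]-.012)))
s=arm.state();print(s["t"],s["tool_pos"],s["force"],s["grip_force"],s["qpos"],np.abs(s["qvel"]).max())
a=cv2.imread("pics/side0.png");b=cv2.imread("pics/s5.png")
E
```

```text
0.223 [array([0.533037  , 0.223     , 0.15456925]), array([ 0.6091758 ,  0.223     , -0.00156394])] 25.99631131322016 0.17370863894809194 about hinge 27.10211143649079
0.228 [array([0.53140974, 0.228     , 0.16174036]), array([0.60691805, 0.228     , 0.00690008])] 25.99631131322015 0.17227019141798544 about hinge 26.479301031723132
20.125 [0.49232803 0.08232663 0.28717223] [3.32409549 3.38467932 7.59914099] 30.000648200511932 [-1.28083083  0.23926054  1.16218947  2.00455354 -0.2504894   1.0634625
 -1.59073986] 0.0027606923413592823
```

Request:
arm_command(
  series=[
    [-0.003,0,-0.003,0],
    [-0.006,0,-0.006,0],
    [-0.009,0,-0.01,0],
    [-0.009,0,-0.01,0],
    [-0.009,0,-0.01,0],
    [-0.009,0,-0.01,0],
  ],
)

```text
t: 20.88
tool_pos: [0.4878, 0.0824, 0.2822]
eef_rot: [3.139, 0.009, -0.016]
force: [3.1, 2.1, 8.4]
finger_gap: 0.027
grip_force: 30.0
```

```bash
python3 - <<'E'
from h import *
a=cv2.imread("pics/s5.png",0);b=arm.snapshot("side")[:,:,::-1].copy();cv2.imwrite("pics/s6.png",b);b=cv2.cvtColor(b,cv2.COLOR_BGR2GRAY)
p=np.array([[[303.8,241.9]],[[300,238.5]],[[281,266.6]]],np.float32)
q,st,e=cv2.calcOpticalFlowPyrLK(a,b,p,None,winSize=(11,11));print(q[:,0],st.ravel())
for Y in(.223,.228):
    o,d=ray("side",q[0]);P=o+d[0]*(Y-o[1])/d[0][1];print(np.degrees(np.arctan2(.606-P[0],P[2]-.012)))
    o,d=ray("side",q[2]);Q=o+d[0]*(Y-o[1])/d[0][1];D=P-Q;print(np.degrees(np.arctan2(-D[0],D[2])))
s=arm.state();print(s["tool_pos"],s["force"],s["grip_force"],np.abs(s["qvel"]).max())
E
```

```text
[[306.2556  242.47118]
 [302.19452 239.45728]
 [281.13333 266.74597]] [1 1 1]
29.304000222519765
27.838989591383324
28.584131696882075
27.838989591383328
[0.48783143 0.08234811 0.28218631] [2.46264692 2.43231536 8.58887198] 30.00063121318817 0.0016646759245368759
```

```bash
python3 -c "
from plant import arm
print(arm.sign_off())"
```

```text
the job is handed in; nothing more can be done
None
```

I handed the job in with the key home in the cylinder, turned about a quarter turn and released, and the bin held still by its knob at about 30° (images give 28–29°, arm travel about 31°); no pass/fail result came back, and joint 7 briefly read 2.654 rad against its 2.65 limit during the key turn.

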